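# Load a pierced lantern panel into the sprung drill jig

### The job

Load the pierced brass panel into the drill jig using the cedar push block, never touching the panel itself with the gripper (its edges are freshly sheared): push it from behind along the feed rails, under the bush bridge and against the sprung end gate, and with the gate held back press the panel's tail down behind the rail ends. Then draw the block back so that the gate pushes the panel back with it and clamps it flat against the rail ends. Stand the push block upright on the bench again, clear of the jig, and leave the other things on the bench where they are.

Things in the scene. Friction and masses are not known exactly. Their poses are not given: they have to be found in the camera images.
- jig: steel drill jig fixed on the bench: base plate 350 (x) x 130 (y) x 20 mm. Origin on the bench under the middle of the plate, at the line of the rail ends; x is the feed direction, from the infeed end nearer the robot to the sprung gate; z up. Side fences on both sides from |y| = 44 to 56 mm, top 36 mm over the bench, x = -150 to 148 mm, flared outward before that
- stops (a point): midpoint between the feed rails' far ends, 28 mm above the bench, over the jig's origin. The two rails run from x = -170 mm to here at 25 to 44 mm either side, tops 28 mm over the bench; their far ends are 8 mm high vertical steps, the front stops, down to the nest floor (20 mm). Between the rails is an open trough 50 mm wide, floor level with the nest floor
- bridge (a point): middle of the underside of the bush bridge, 46 mm above the bench, 77 mm beyond the stops; the bridge is a bar 30 mm long in x that spans the jig, top at 62 mm with its three drill bushes. Beyond it the spring housing stands at x = 150 to 174 mm, top at 50 mm
- nest (a point): point on the nest floor where the centre of the panel's underside lies when the panel is clamped: 55 mm beyond the front stops, axes as the jig's
- gate (a joint): travel (m) of the sprung gate, a steel bar 80 mm wide sliding along the jig's x. 0 = fully towards the stops, its face 104 mm beyond them; grows as it is pushed back, at most 0.027. A spring drives it towards the stops with about 4.5 N at 0 and 0.3 N more per mm. With the panel clamped against the stops it reads 0.006
- gate_face (a point): middle of the top edge of the gate's face, 42 mm above the bench; moves with the gate
- panel: pierced brass lantern panel with a star lattice, 110 (x) x 84 (y) x 10 mm, border 14 mm wide, 0.2 to 0.4 kg. Origin: centre of its underside. Starts on the feed rails, x along the jig's x, wholly before the stops. It runs between the fences with 2 mm of play each side; pushed off the rails its nose drops to the nest floor first, its tail stays up on the rails until past their ends
- panel_tail (a point): middle of the top edge of the panel's tail, the end away from the gate: 55 mm behind the panel's centre, 10 mm above its underside
- pushblock: cedar push block standing on the bench, 34 mm wide (y), 0.14 kg. Origin: centre of the underside of its heel; x points forward to its toe. Heel: x = -28 to 28 mm, 0 to 30 mm high; its front face pushes the panel's tail and fits the trough between the rails. On the heel stands an upright grip, 24 mm wide (y), to be pinched across y
- block_toe (a point): underside of the push block's toe at the heel's front face, 28 mm ahead of the origin, 8 mm above the heel's underside. The toe overhangs from here 32 mm forward, 14 mm thick, 34 mm wide; it goes over the panel's tail and presses it down; lifted while the heel still holds the gate back, the block drags the tail up with it, so it is drawn back along the trough first
- block_grip (a point): middle of the push block's upright grip, 58 mm straight above the origin; the grip is 40 mm long (x) and 24 mm wide (y), flat-sided from 30 to 82 mm above the underside, rounded top up to 102 mm
- scraper: bystander: steel scraper with a round walnut grip, 210 mm long, lying on the bench
- shaper: bystander: round-faced cedar shaping block without handle, 90 x 60 x 61 mm, lying on the bench, round face up
- globe: bystander: ruby glass lantern globe, an open barrel shape 125 mm high, 93 mm at the widest; origin at the centre of its foot
- frame: bystander: empty hexagonal brass lantern frame, 140 mm across the corners, 182 mm high; origin at the centre of its foot
Things that resemble listed ones, but are neither listed nor needed, are in the scene too. Leave any green or orange look-alike of the pushblock alone. There is more than one size of the panel; the job needs the smaller.

How it is judged:
By the outcome, as a careful person would: the job done as asked, in the order asked, and still so for the second after the job is handed in, with the robot touching nothing.
It also fails if it takes over 54 s, if anything falls off the work surface, if the arm or the gripper's body presses on something with over 40 N, if the wrist force passes 120 N, or if a joint passes its speed limit or range.

### The arm

A 6-joint arm with a two-finger parallel gripper is mounted at the origin on the work surface. World frame = base frame: x ahead of the robot, y to its left, z up, the work surface at z = 0. Lengths are in m, angles in rad, forces in N, time in s.
With the tool pointing down it reaches from about 0.25 to 0.725 m from the base axis. Payload 4 kg.
Tool frame: the origin (TCP) lies between the finger pads; the fingertips stand 8 mm ahead of it and the grasp point (between the pads) lies 11 mm behind it (bot.tip_reach is the distance from the TCP to the fingertips, in m); z points along the fingers, y is the line along which they close (so a half turn about z gives the same grasp; the last joint's range is limited). The gripper opens to 85 mm and grips with 20 to 120 N. Pads are 22 mm wide; open, the fingers measure 114 mm over their backs; the gripper's body (76 mm by 85 mm) begins 54 mm behind the grasp point. The pads swing forward as they close: fully open they stand 13 mm farther back than shut.
Start: joints at [1.283, 0.241, 0.005, 1.335, 0, 1.571], TCP at [0.142, 0.479, 0.239] pointing down, gripper open.
Joint ranges: [-2.72, 2.72], [-1.05, 1.87], [-1.09, 1.28], [-1.99, 2.15], [-1.42, 1.44], [-3.14, 3.14]. Speed limits (rad/s): [2.79, 2.79, 3.14, 3.14, 3.14, 3.14].

### API

Orientations are given as a unit quaternion [x, y, z, w].
In Python, from workcell import bot gives the robot as it stands.
- The arm moves only by the tool move_arm, never from a script. Its argument "deltas" is a list of rows, each a list of 7 numbers: the opening, from 0 (shut) to 1 (fully open), then the shift along the tool's x, y, z in mm, then the turn, a rotation vector about the tool's x, y, z in degrees. In form: [[gripper, tx, ty, tz, ax, ay, az], ...]. A call has 1 to 10 rows; each row shifts and turns the commanded pose from where the row before left it, along the tool's axes as they then stand; what a row does not reach is not made up. A row lasts 1/12 s, in which the tool goes at most 41.7 mm and 7.16 degrees, less where a joint would pass 70% of its speed; a pose out of reach is approached as far as the arm can. A call is refused whole if a number of a shift passes 41.7 or a number of a turn 7.16, either way. A call with a gripper value outside its range is refused whole. The fingers move at their own pace and stop on an object; the grip force is fixed at half the most. Time passes only in rows, so rows that do not move let the fingers close. It gives the time, the measured TCP pose, the force, the opening and the grip force at its end, in the units of the state.
- bot.get_obs(): the state, without advancing time (a new reading comes with each control period).
- bot.camera(name): name is "side" or "top"; returns the picture (384x512x3 uint8, blue, green, red); there is no depth.
- bot.calibration(name): a dict with "K" (3x3 intrinsics, pixels), "dist_coeffs" ([k1, k2, p1, p2, k3] as OpenCV has them; the pictures are not rectified), "position" and "orientation" of the camera in the world. Camera axes: x right, y down, z forward; pixel columns grow to the right and rows downward; lengths in m; the calibration is good to about 2 mm. A picture is of the moment at which its call begins. calibration takes no time and is no camera call.
- bot.job_done(): hands the job in; it is judged then, once.
Trained networks look in the newest picture that a camera, given by its name, has taken for a name from the list of things; names that differ only in an ending like _2 or _b are one class to them, and where a whole thing is asked for, a point or a joint stands for the part that bears it (a point fixed in the world has none). Each returns a list of dicts, best first, with "conf" (0 to 1); they miss things now and then, are a little off and sometimes report something else, mostly with a low value. They report only what shows in the picture. A call takes as long as a camera call. They do not tell look-alikes from the thing itself.
- bot.outline_of(query, camera): "pixels" (384x512 bool, what is visible of it) and "rect" ([left, top, width, height] in pixels, round what is visible of it).
The state is a dict: "clock": time; "joint_pos": joint angles; "joint_vel": joint speeds; "tau": joint torques, N m; "eef_pos": TCP position; "tool_rot": TCP orientation; "ft_force": force on the tool from outside, world axes, zero at the start; "ft_torque": the same for the moment, N m; "grip_width": finger opening in m; "grasp_force": force on a finger pad.
Only numpy, scipy, OpenCV 4.12 (cv2) and the standard library are available. Lean on these libraries where they do the work, as an engineer would, in place of code of your own. Each camera call takes 0.05 s, during which the arm holds its last target. There are 200 camera calls.

## Working session

There is one attempt and no reset: what is moved stays moved. The work goes in short steps, Python scripts to look and compute and a tool call to move; the robot and the scene stay as the last step left them, time stands still between calls to the robot, and variables do not carry over. Pictures are saved under pics/ and viewed, at most 10 in all, crops included, and the job is handed in when it is done.

Besides the shell and the picture viewer there is one more tool, called after "Call:" as name([rows], argument=value, ...), one row to a line, values as JSON. move_arm: Moves the arm, as the interface text tells. Its arguments: {"type":"object","properties":{"deltas":{"type":"array","items":{"type":"array","items":{"type":"number"}}}},"required":["deltas"]}

```bash
mkdir -p pics
python3 - <<'E'
from workcell import bot
import cv2,numpy as np
for n in("side","top"):
    im=bot.camera(n);cv2.imwrite(f"pics/{n}0.png",im)
    c=bot.calibration(n);print(n,{k:np.round(v,4).tolist() for k,v in c.items()})
    for q in("jig","panel","pushblock"):
        print(q,[(round(d["conf"],2),d["rect"]) for d in bot.outline_of(q,n)])
o=bot.get_obs();print(o["clock"],o["eef_pos"],o["tool_rot"],o["grip_width"])
E
```

```text
side {'K': [[442.6901, 0.0, 255.6571], [0.0, 442.6901, 186.4412], [0.0, 0.0, 1.0]], 'dist_coeffs': [-0.0057, 0.0, 0.0, 0.0, 0.0], 'position': [0.1866, -0.928, 0.7855], 'orientation': [0.8862, -0.1531, 0.0763, -0.4305]}
jig [(0.87, [231.2, 155.6, 134.7, 69.0])]
panel [(0.55, [251.6, 177.3, 53.1, 32.5])]
pushblock [(0.96, [169.3, 127.9, 31.3, 38.3]), (0.95, [195.9, 111.8, 28.2, 33.0]), (0.66, [154.7, 110.4, 22.2, 34.1])]
top {'K': [[391.4305, 0.0, 252.3676], [0.0, 391.4305, 188.727], [0.0, 0.0, 1.0]], 'dist_coeffs': [-0.1269, 0.0, 0.0, 0.0, 0.0], 'position': [0.3687, -0.0674, 1.1184], 'orientation': [0.7115, -0.7003, 0.0428, -0.0394]}
jig [(0.8, [227.3, 77.8, 48.7, 128.5])]
panel [(0.79, [238.3, 144.4, 29.5, 41.3]), (0.7, [346.2, 250.3, 65.3, 67.0])]
pushblock [(0.85, [105.9, 181.1, 23.5, 31.9]), (0.76, [136.0, 217.2, 23.3, 30.6]), (0.73, [89.9, 226.8, 27.0, 35.4])]
0.4 [0.14189623 0.47935199 0.23917071] [ 1.43412523e-01  9.89662986e-01 -1.51587389e-04 -1.61895912e-05] 0.08528991812336016
```

View pics/top0.png

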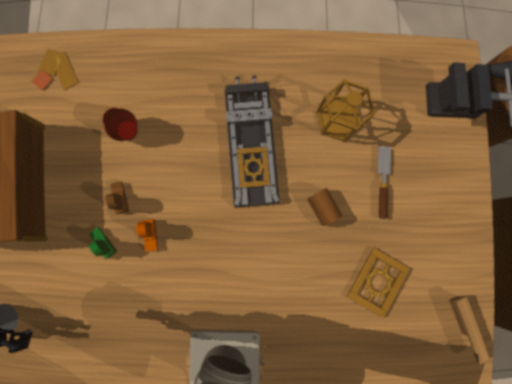

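View pics/side0.png

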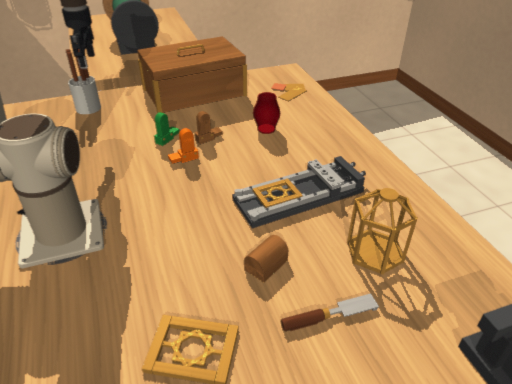

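Three candidates look like the push block: brown at top (118,197)/side (208,127), green at top (102,242)/side (165,128) and orange at top (148,235)/side (185,147). Cedar brown fits the description. For the panel, the one on the jig at top (254,167) is the smaller; the one lying at top (380,281) is larger. I'll confirm both in an enlarged crop.

Run:
```python
import cv2,numpy as np
t=cv2.imread("pics/top0.png");s=cv2.imread("pics/side0.png")
f=lambda im,x,y,w,h,W,H:cv2.resize(im[y:y+h,x:x+w],(W,H),interpolation=cv2.INTER_CUBIC)
A=f(t,215,70,75,145,310,600)      # x4.13
B=f(t,80,170,80,50,480,300)       # x6
C=f(s,145,105,80,50,480,300)
cv2.imwrite("pics/crop1.png",np.hstack([A,np.vstack([B,C])]))
```

```text
(no output)
```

View pics/crop1.png

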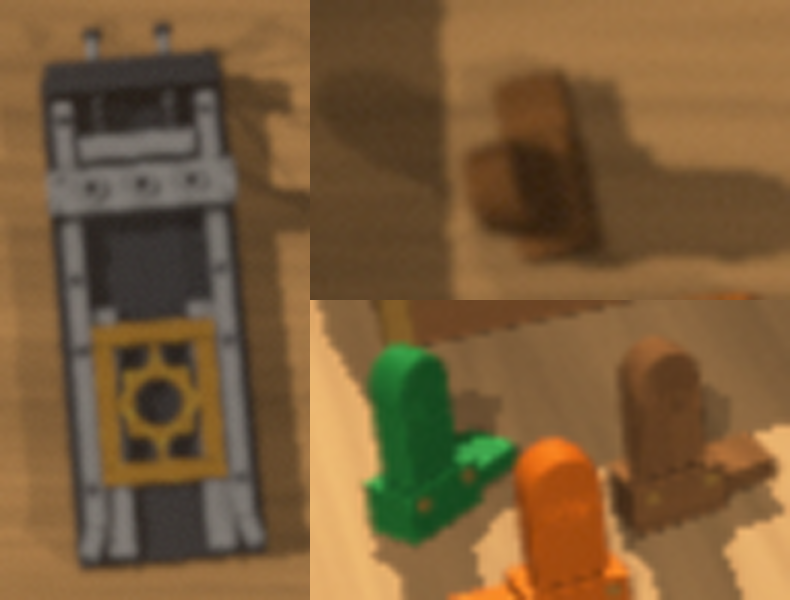

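The crop confirms it. The brown block is cedar, with its toe toward +x at top (175,183). The jig's gate is at the image top, and the small panel lies on the rails. Next I fit silhouettes.

```bash
cat > h.py <<'E'
import cv2,numpy as np
from workcell import bot
from scipy.optimize import minimize
from scipy.spatial.transform import Rotation as R
CAL={n:bot.calibration(n) for n in("side","top")}
def proj(P,n):
    c=CAL[n];Rm=R.from_quat(c["orientation"]).as_matrix().T
    return cv2.projectPoints(np.asarray(P,float),cv2.Rodrigues(Rm)[0],-Rm@np.array(c["position"]),np.array(c["K"]),np.array(c["dist_coeffs"]))[0][:,0]
def box(x0,x1,y0,y1,z0,z1):
    return np.array([[x,y,z] for x in(x0,x1) for y in(y0,y1) for z in(z0,z1)])/1000
def grip():
    a=np.linspace(0,np.pi,13);
    return np.array([[x,y,z] for y in(-12,12) for x,z in [(-20,30),(20,30)]+[(20*np.cos(t),82+20*np.sin(t)) for t in a]])/1000
BLOCK=[box(-28,28,-17,17,0,30),box(28,60,-17,17,8,22),grip()]
JIG=[box(-175,175,-65,65,0,20),box(-150,148,-56,56,20,36),box(62,92,-65,65,20,62),box(150,174,-56,56,20,50)]
PANEL=[box(-55,55,-42,42,0,10)]
def pts(parts,p,z=0,pitch=0):
    M=R.from_euler("ZY",[p[2],pitch]).as_matrix();return [q@M.T+[p[0],p[1],z] for q in parts]
def render(parts,p,n,z=0,S=4):
    m=np.zeros((384*S,512*S),np.uint8)
    for q in pts(parts,p,z):
        u=(proj(q,n)+.5)*S
        cv2.fillConvexPoly(m,cv2.convexHull(np.round(u).astype(np.int32)),255)
    return cv2.resize(m,(512,384),interpolation=cv2.INTER_AREA)/255.
def fit(parts,masks,p0,z=0):
    def f(p):
        return sum(np.abs(render(parts,p,n,z)-m).sum()/m.sum() for n,m in masks.items())
    s=np.array([[0,0,0],[.02,0,0],[0,.02,0],[0,0,.15]])+p0
    r=minimize(f,p0,method="Nelder-Mead",options=dict(initial_simplex=s,xatol=1e-4,fatol=1e-5,maxiter=250))
    return r.x,r.fun
def mask(q,n,uv,take=True):
    if take: bot.camera(n)
    L=[d for d in bot.outline_of(q,n)]
    k=min(L,key=lambda d:np.hypot(d["rect"][0]+d["rect"][2]/2-uv[0],d["rect"][1]+d["rect"][3]/2-uv[1]))
    return k["pixels"].astype(float)
E
python3 - <<'E'
from h import *
im={n:cv2.imread(f"pics/{n}0.png") for n in CAL}
for nm,parts,uv,p0,z in[("jig",JIG,((298,190),(252,142)),[.5,-.06,0],0),("pushblock",BLOCK,((210,128),(117,197)),[.36,.3,0],0),("panel",PANEL,((278,193),(253,165)),[.43,-.06,0],.028)]:
    ms={n:mask(nm,n,uv[i]) for i,n in enumerate(("side","top"))}
    for sel in(["side","top"],["side"],["top"]):
        x,f=fit(parts,{n:ms[n] for n in sel},np.array(p0),z);print(nm,sel,np.round(x[:2]*1000,1),np.round(np.degrees(x[2]),1),round(f,3))
        if len(sel)==2:
            for n in sel:
                for q in pts(parts,x,z):
                    cv2.polylines(im[n],[np.round(cv2.convexHull(proj(q,n).astype(np.float32))).astype(int)],True,(255,255,0),1)
f=lambda im,x,y,w,h,W,H:cv2.resize(im[y:y+h,x:x+w],(W,H))
cv2.imwrite("pics/fit1.png",np.hstack([f(im["top"],95,70,190,150,400,316),f(im["side"],185,100,190,150,400,316)]))
E
```

```text
jig ['side', 'top'] [625.7 -65.4] 6.1 0.442
jig ['side'] [625.7 -64.5] 6.2 0.26
jig ['top'] [627.1 -65.8] 6.0 0.177
pushblock ['side', 'top'] [454.2 306.6] 15.8 2.043
pushblock ['side'] [374.3 222.8] 11.7 0.385
pushblock ['top'] [453.7 306.6] 15.7 0.077
panel ['side', 'top'] [558.9 -69.8] -27.3 1.678
panel ['side'] [556.5 -71. ] 5.4 0.432
panel ['top'] [559.2 -71.8] 5.4 0.531
```

View pics/fit1.png

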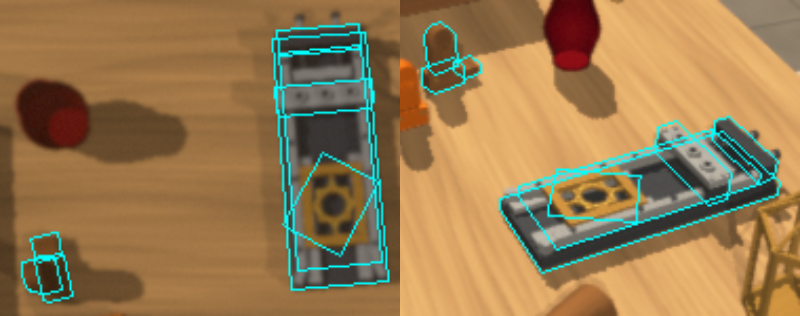

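Call:
move_arm([
  [1,0,-30,0,0,0,-6.44],
  [1,0,-30,0,0,0,-6.44],
  [1,0,-30,0,0,0,-6.44],
  [1,0,-30,0,0,0,-6.44],
  [1,0,-30,0,0,0,-6.44],
  [1,0,0,0,0,0,0],
])

```text
clock: 1.5
eef_pos: [0.132, 0.3267, 0.2391]
tool_rot: [-0.138, 0.99, -0.002, -0.0]
ft_force: [-1.4, 0.2, 0.8]
grip_width: 0.0854
grasp_force: 0.0
```

```bash
cat >> h.py <<'E'
def rel(x,y,z,yaw):
    """tool-frame shift (mm) to world target (mm) and turn about tool z (deg) for tool y at yaw+90"""
    o=bot.get_obs();T=R.from_quat(o["tool_rot"]);d=np.array([x,y,z])-np.array(o["eef_pos"])*1000
    Y=T.as_matrix()[:,1];cy=np.degrees(np.arctan2(Y[1],Y[0]))-90
    print("t",round(o["clock"],2),"pos",np.round(np.array(o["eef_pos"])*1000,1),"yaw",round(cy,2),"down",np.round(T.as_matrix()[:,2],3),"F",np.round(o["ft_force"],1),"w",round(o["grip_width"]*1000,1),"gf",round(o["grasp_force"],1))
    print("shift now-axes",np.round(T.as_matrix().T@d,1),"turn az",round(cy-yaw,2),"q",np.round(o["joint_pos"],2))
E
python3 -c "
from h import *
print(bot.tip_reach);rel(454,306.6,120,15.7)"
```

```text
0.008
t 1.5 pos [132.  326.7 239.1] yaw 15.81 down [-0.    -0.003 -1.   ] F [-1.4  0.2  0.8] w 85.4 gf 0.0
shift now-axes [-304.4 -106.7  119.1] turn az 0.11 q [ 1.19 -0.05 -0.32  1.3  -0.    0.91]
```

Call:
move_arm([
  [1,-30,-10.7,0,0,0,0],
  [1,-30,-10.7,0,0,0,0],
  [1,-30,-10.7,0,0,0,0],
  [1,-30,-10.7,0,0,0,0],
  [1,-30,-10.7,0,0,0,0],
  [1,-30,-10.7,0,0,0,0],
  [1,-30,-10.7,5,0,0,0],
  [1,-30,-10.7,25,0,0,0],
  [1,-30,-10.7,35,0,0,0],
  [1,-34,-10.7,35,0,0,0],
])

```text
clock: 2.33
eef_pos: [0.4467, 0.3117, 0.1486]
tool_rot: [-0.136, 0.991, 0.001, 0.001]
ft_force: [-0.6, 0.3, -0.8]
grip_width: 0.0854
grasp_force: 0.0
```

```bash
python3 -c "
from h import *
bot.camera('side');bot.camera('top')
rel(454,306.6,41,15.7)
ms={n:mask('pushblock',n,u) for n,u in (('side',(210,128)),)}
print(np.round(fit(BLOCK,ms,np.array([.454,.307,.27])),4) if 0 else fit(BLOCK,ms,np.array([.454,.307,.27])))"
```

```text
t 2.43 pos [445.5 309.1 141.7] yaw 15.44 down [-0.008 -0.007 -1.   ] F [-1.1 -0.7 -0.5] w 85.2 gf 0.0
shift now-axes [ -8.5  -4.3 100.7] turn az -0.26 q [ 0.61  0.39 -0.04  1.15 -0.    0.34]
(array([0.45132784, 0.30787964, 0.29660545]), np.float64(0.06865628604382928))
```

Call:
move_arm([
  [1,-7,-4,20,0,0,-0.8],
  [1,0,0,20,0,0,0],
  [1,0,0,20,0,0,0],
  [1,0,0,10,0,0,0],
  [1,0,0,0,0,0,0],
  [1,0,0,0,0,0,0],
])

```text
clock: 3.03
eef_pos: [0.4522, 0.3102, 0.0808]
tool_rot: [-0.144, 0.99, 0.0, 0.001]
ft_force: [0.4, 0.3, 0.3]
grip_width: 0.0852
grasp_force: 0.0
```

```bash
python3 -c "
from h import *
rel(453,307.2,41,16.2)"
```

```text
t 3.03 pos [452.2 310.2  80.8] yaw 16.56 down [ 0.001  0.001 -1.   ] F [0.4 0.3 0.3] w 85.2 gf 0.0
shift now-axes [ 0.1 -3.1 39.8] turn az 0.36 q [ 0.6   0.45 -0.13  0.99  0.    0.31]
```

Call:
move_arm([
  [1,0,-3,15,0,0,0.4],
  [1,0,0,15,0,0,0],
  [1,0,0,10,0,0,0],
  [1,0,0,0,0,0,0],
  [1,0,0,0,0,0,0],
  [1,0,0,0,0,0,0],
])

```text
clock: 3.53
eef_pos: [0.4539, 0.3072, 0.0406]
tool_rot: [-0.14, 0.99, 0.0, 0.001]
ft_force: [0.0, -0.3, 0.2]
grip_width: 0.0856
grasp_force: 0.0
```

Call:
move_arm([
  [0,0,0,0,0,0,0],
  [0,0,0,0,0,0,0],
  [0,0,0,0,0,0,0],
  [0,0,0,0,0,0,0],
  [0,0,0,0,0,0,0],
  [0,0,0,0,0,0,0],
  [0,0,0,0,0,0,0],
  [0,0,0,0,0,0,0],
])

```text
clock: 4.2
eef_pos: [0.4532, 0.3067, 0.0395]
tool_rot: [-0.14, 0.99, 0.0, 0.0]
ft_force: [0.1, 0.6, 1.2]
grip_width: 0.023
grasp_force: 61.4
```

```bash
python3 -c "
from h import *
rel(453,307.2,41,16.2)"
```

```text
t 4.2 pos [453.2 306.7  39.5] yaw 16.11 down [ 0.  0. -1.] F [0.1 0.6 1.2] w 23.0 gf 61.4
shift now-axes [ 0.1  0.6 -1.5] turn az -0.09 q [ 0.59  0.5  -0.17  0.9   0.    0.31]
```

Call:
move_arm([
  [0,0,0,-15,0,0,0],
  [0,0,0,-30,0,0,0],
  [0,0,0,-30,0,0,3.3],
  [0,0,0,-30,0,0,3.3],
  [0,0,0,-5,0,0,3.4],
  [0,3,-25,0,0,0,0],
  [0,3,-35,0,0,0,0],
  [0,3,-35,0,0,0,0],
  [0,3,-35,0,0,0,0],
  [0,3,-35,0,0,0,0],
])

```text
clock: 5.03
eef_pos: [0.4551, 0.1393, 0.1489]
tool_rot: [-0.054, 0.999, -0.0, -0.0]
ft_force: [0.5, -0.6, -1.8]
grip_width: 0.0235
grasp_force: 61.0
```

Call:
move_arm([
  [0,3,-35,0,0,0,0],
  [0,3,-35,0,0,0,0],
  [0,3,-35,0,0,0,0],
  [0,3,-35,0,0,0,0],
  [0,3,-35,0,0,0,0],
  [0,3,-30,0,0,0,0],
  [0,3,-18,0,0,0,0],
  [0,0,0,0,0,0,0],
  [0,0,0,0,0,0,0],
  [0,0,0,0,0,0,0],
])

```text
clock: 5.87
eef_pos: [0.4583, -0.0827, 0.149]
tool_rot: [-0.053, 0.999, 0.0, -0.0]
ft_force: [0.6, 0.4, -2.1]
grip_width: 0.0237
grasp_force: 61.0
```

Run:
```python
from h import *
im={n:bot.camera(n) for n in CAL}
rel(461.9,-82.9,110,6.1)
p=bot.get_obs()["eef_pos"]
for n in CAL:
    for q in pts(BLOCK,[p[0],p[1],np.radians(6.1)],p[2]-.04):
        cv2.polylines(im[n],[np.round(cv2.convexHull(proj(q,n).astype(np.float32))).astype(int)],True,(255,255,0),1)
f=lambda im,x,y,w,h,W,H:cv2.resize(im[y:y+h,x:x+w],(W,H))
cv2.imwrite("pics/hov.png",np.hstack([f(im["top"],205,70,100,150,380,570),f(im["side"],200,110,100,150,380,570)]))
```

```text
t 5.97 pos [458.5 -82.1 149.1] yaw 6.2 down [-0.001  0.    -1.   ] F [-0.4  0.6 -1.5] w 23.2 gf 61.0
shift now-axes [-3.3 -1.2 39.1] turn az 0.1 q [-0.18  0.24 -0.25  1.09  0.   -0.29]
```

View pics/hov.png

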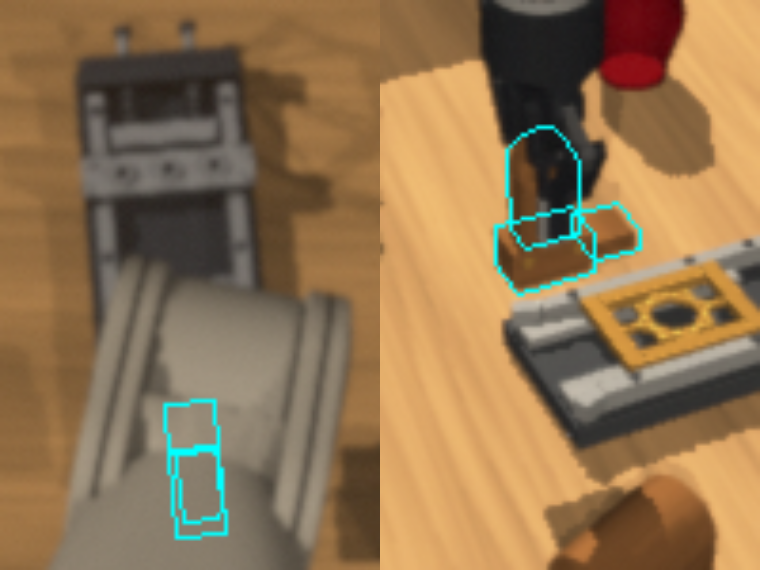

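Call:
move_arm([
  [0,0,-1,20,0,0,0],
  [0,0,0,25,0,0,0],
  [0,0,0,20,0,0,0],
  [0,0,0,10,0,0,0],
  [0,0,0,2.5,0,0,0],
  [0,0,0,0,0,0,0],
  [0,0,0,0,0,0,0],
  [0,0,0,0,0,0,0],
])

```text
clock: 6.63
eef_pos: [0.4598, -0.0839, 0.0728]
tool_rot: [-0.054, 0.999, -0.0, 0.001]
ft_force: [1.1, -0.2, -0.8]
grip_width: 0.0234
grasp_force: 61.0
```

Run:
```python
from h import *
rel(461.9,-82.9,71.5,6.1)
im=bot.camera("side");ms={"side":mask("panel","side",(278,193),False)}
cv2.imwrite("pics/down.png",cv2.resize(im[140:240,210:330],(720,600)))
```

```text
t 6.63 pos [459.8 -83.9  72.8] yaw 6.16 down [ 0.002 -0.    -1.   ] F [ 1.1 -0.2 -0.8] w 23.4 gf 61.0
shift now-axes [-2.2  0.7  1.4] turn az 0.06 q [-0.18  0.32 -0.35  0.89  0.   -0.29]
```

View pics/down.png

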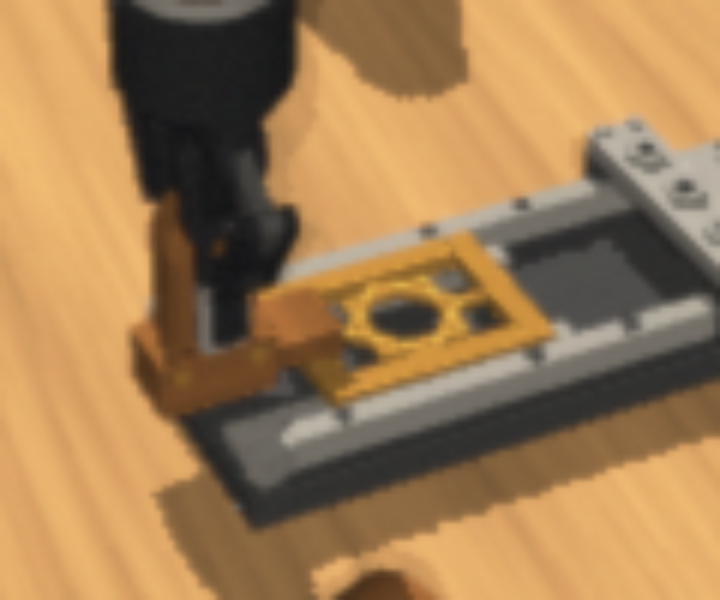

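Call:
move_arm([
  [0,-6,0,1.0,0,0,0],
  [0,-10,0,0,0,0,0],
  [0,-12,0,0,0,0,0],
  [0,-12,0,0,0,0,0],
  [0,-12,0,0,0,0,0],
  [0,-12,0,0,0,0,0],
  [0,-10,0,0,0,0,0],
  [0,-4,0,0,0,0,0],
  [0,0,0,0,0,0,0],
])

```text
clock: 7.48
eef_pos: [0.5379, -0.0757, 0.0707]
tool_rot: [-0.053, 0.999, -0.0, 0.001]
ft_force: [-0.0, -0.1, -2.2]
grip_width: 0.0235
grasp_force: 61.1
```

```bash
cat >> h.py <<'E'
def jig():
    o=bot.get_obs();a=np.radians(6.1);p=np.array(o["eef_pos"])*1000-[626,-65.4,0]
    F=np.array(o["ft_force"]);c,s=np.cos(a),np.sin(a)
    print("jig x,y of TCP",round(p[0]*c+p[1]*s,1),round(-p[0]*s+p[1]*c,1),"underside z",round(p[2]-40,1),"F jig",np.round([F[0]*c+F[1]*s,-F[0]*s+F[1]*c,F[2]],1),"tau",np.round(o["ft_torque"],2))
E
python3 -c "
from h import *
rel(461.9,-82.9,71.5,6.1);jig()"
```

```text
t 7.48 pos [537.9 -75.7  70.7] yaw 6.13 down [ 0.001 -0.    -1.   ] F [-0.  -0.1 -2.2] w 23.5 gf 61.1
shift now-axes [76.4  0.9 -0.9] turn az 0.03 q [-0.14  0.45 -0.15  0.96  0.   -0.25]
jig x,y of TCP -88.7 -0.9 underside z 30.7 F jig [-0.  -0.1 -2.2] tau [0.04 0.01 0.02]
```

Call:
move_arm([
  [0,-4,0.5,-0.8,0,0,0],
  [0,-8,0,0,0,0,0],
  [0,-8,0,0,0,0,0],
  [0,-8,0,0,0,0,0],
  [0,-8,0,0,0,0,0],
  [0,-6,0,0,0,0,0],
  [0,-4,0,0,0,0,0],
  [0,0,0,0,0,0,0],
])

```text
clock: 8.15
eef_pos: [0.5836, -0.0702, 0.0716]
tool_rot: [-0.053, 0.999, 0.0, 0.001]
ft_force: [-0.4, -0.1, -1.9]
grip_width: 0.0237
grasp_force: 61.1
```

Run:
```python
from h import *
jig()
im=bot.camera("side")
cv2.imwrite("pics/push.png",cv2.resize(im[130:230,230:370],(798,570)))
```

```text
jig x,y of TCP -42.7 -0.3 underside z 31.6 F jig [-0.4 -0.  -1.9] tau [ 0.02  0.01 -0.  ]
```

View pics/push.png

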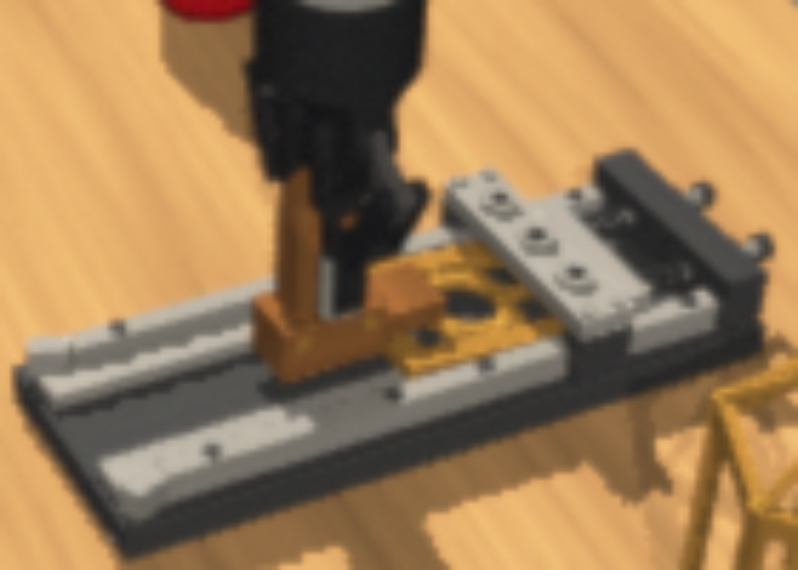

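Call:
move_arm([
  [0,-4,0,0,0,0,0],
  [0,-4,0,0,0,0,0],
  [0,-4,0,0,0,0,0],
  [0,0,0,0,0,0,0],
  [0,0,0,0,0,0,0],
])

```text
clock: 8.62
eef_pos: [0.5935, -0.069, 0.0714]
tool_rot: [-0.053, 0.999, 0.0, -0.001]
ft_force: [-2.2, -0.0, -0.7]
grip_width: 0.0235
grasp_force: 61.3
```

```bash
python3 -c "
from h import *
jig()"
```

```text
jig x,y of TCP -32.7 -0.1 underside z 31.4 F jig [-2.2  0.2 -0.7] tau [-0.01  0.67  0.02]
```

Call:
move_arm([
  [0,-3,0,0,0,0,0],
  [0,-3,0,0,0,0,0],
  [0,-3,0,0,0,0,0],
  [0,0,0,0,0,0,0],
  [0,0,0,0,0,0,0],
])

```text
clock: 9.03
eef_pos: [0.599, -0.0684, 0.0711]
tool_rot: [-0.053, 0.999, 0.0, -0.004]
ft_force: [-9.1, -0.6, 4.5]
grip_width: 0.0236
grasp_force: 61.8
```

```bash
python3 -c "
from h import *
jig()"
```

```text
jig x,y of TCP -27.1 -0.1 underside z 31.1 F jig [-9.1  0.4  4.5] tau [-0.17  2.36  0.05]
```

Call:
move_arm([
  [0,-3,0,0,0,0,0],
  [0,-3,0,0,0,0,0],
  [0,-3,0,0,0,0,0],
  [0,-2,0,0,0,0,0],
  [0,0,0,0,0,0,0],
  [0,0,0,0,0,0,0],
])

```text
clock: 9.53
eef_pos: [0.6084, -0.0673, 0.069]
tool_rot: [-0.053, 0.999, 0.0, -0.006]
ft_force: [-9.4, -1.2, -2.4]
grip_width: 0.0233
grasp_force: 60.9
```

Run:
```python
from h import *
jig();rel(0,0,0,6.1)
im=bot.camera("side")
cv2.imwrite("pics/push2.png",cv2.resize(im[140:220,260:370],(798,580)))
```

```text
jig x,y of TCP -17.7 -0.0 underside z 29.0 F jig [-9.5 -0.2 -2.4] tau [-0.34  2.38 -0.06]
t 9.53 pos [608.4 -67.3  69. ] yaw 6.07 down [-0.012 -0.    -1.   ] F [-9.4 -1.2 -2.4] w 23.3 gf 60.9
shift now-axes [597.  131.2  76.2] turn az -0.03 q [-0.11  0.59  0.07  1.07 -0.   -0.22]
```

View pics/push2.png

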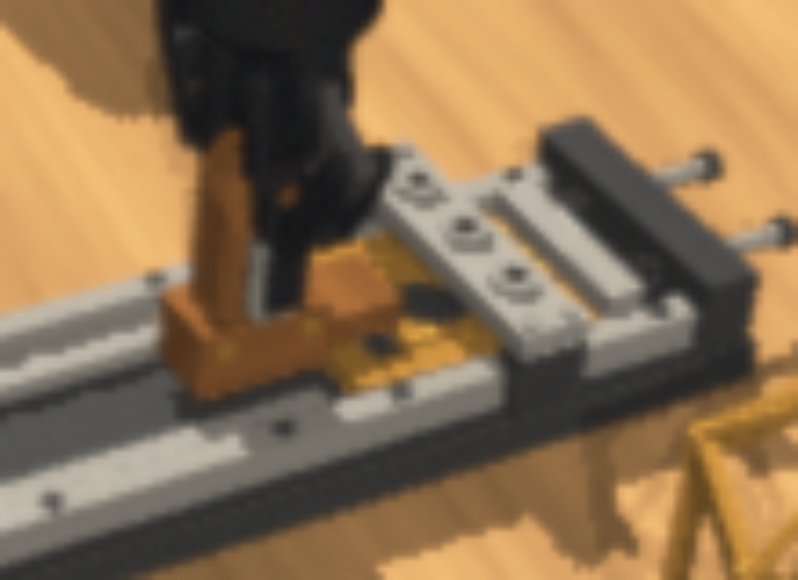

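Call:
move_arm([
  [0,0,0,2,0,0,0],
  [0,0,0,2,0,0,0],
  [0,0,0,2,0,0,0],
  [0,0,0,0,0,0,0],
  [0,0,0,0,0,0,0],
])

```text
clock: 10.0
eef_pos: [0.6081, -0.0673, 0.0631]
tool_rot: [-0.053, 0.999, 0.0, -0.006]
ft_force: [-11.0, -1.3, -2.2]
grip_width: 0.0234
grasp_force: 61.1
```

```bash
python3 -c "
from h import *
jig();rel(0,0,0,6.1)"
```

```text
jig x,y of TCP -18.0 -0.0 underside z 23.1 F jig [-11.1  -0.1  -2.2] tau [-0.32  2.53 -0.06]
t 10.0 pos [608.1 -67.3  63.1] yaw 6.06 down [-0.012 -0.    -1.   ] F [-11.   -1.3  -2.2] w 23.4 gf 61.1
shift now-axes [596.7 131.1  70.6] turn az -0.04 q [-0.11  0.59  0.06  1.05 -0.   -0.22]
```

Call:
move_arm([
  [0,0,0,1.5,0,0,0],
  [0,0,0,1.5,0,0,0],
  [0,0,0,0,0,0,0],
  [0,0,0,0,0,0,0],
])

```text
clock: 10.33
eef_pos: [0.608, -0.0674, 0.062]
tool_rot: [-0.053, 0.999, -0.0, -0.006]
ft_force: [-14.9, -0.9, 7.5]
grip_width: 0.0234
grasp_force: 62.2
```

```bash
python3 -c "
from h import *
jig()"
```

```text
jig x,y of TCP -18.1 -0.1 underside z 22.0 F jig [-14.9   0.7   7.5] tau [-0.25  3.25 -0.01]
```

Call:
move_arm([
  [0,2,0,-0.8,0,0,0],
  [0,3,0,0,0,0,0],
  [0,3,0,0,0,0,0],
  [0,3,0,0,0,0,0],
  [0,3,0,0,0,0,0],
  [0,3,0,0,0,0,0],
  [0,0,0,0,0,0,0],
  [0,0,0,0,0,0,0],
])

```text
clock: 11.0
eef_pos: [0.5987, -0.0689, 0.0645]
tool_rot: [-0.053, 0.999, -0.0, 0.002]
ft_force: [-0.0, -0.2, -1.3]
grip_width: 0.0231
grasp_force: 60.9
```

```bash
python3 -c "
from h import *
jig()"
```

```text
jig x,y of TCP -27.5 -0.5 underside z 24.5 F jig [-0.  -0.2 -1.3] tau [-0.   -0.01  0.01]
```

Call:
move_arm([
  [0,4,0,0,0,0,0],
  [0,8,0,0,0,0,0],
  [0,10,0,0,0,0,0],
  [0,12,0,0,0,0,0],
  [0,12,0,0,0,0,0],
  [0,8,0,0,0,0,0],
  [0,4,0,0,0,0,0],
  [0,0,0,0,0,0,0],
])

```text
clock: 11.67
eef_pos: [0.5384, -0.0751, 0.0636]
tool_rot: [-0.053, 0.999, 0.0, -0.0]
ft_force: [-0.5, -0.2, -1.1]
grip_width: 0.0232
grasp_force: 60.9
```

Run:
```python
from h import *
jig();rel(450,-82.9,110,6.1)
im=bot.camera("side")
a=[626,-65.4];
for q in pts(PANEL,[.626+.055*.9943,-.0654+.055*.1063,np.radians(6.1)],.02):
    print(np.round(proj(q,"side"),1).tolist())
cv2.imwrite("pics/clamp.png",cv2.resize(im[140:220,260:370],(798,580)))
```

```text
jig x,y of TCP -88.2 -0.3 underside z 23.6 F jig [-0.5 -0.2 -1.1] tau [-0.01  0.04  0.01]
t 11.67 pos [538.4 -75.1  63.6] yaw 6.09 down [-0.  0. -1.] F [-0.5 -0.2 -1.1] w 23.2 gf 60.9
shift now-axes [ 88.7   1.6 -46.4] turn az -0.01 q [-0.14  0.46 -0.16  0.95  0.   -0.24]
[[306.9, 198.5], [307.1, 195.6], [291.6, 181.4], [291.8, 178.6], [340.7, 187.6], [341.2, 184.8], [324.3, 171.6], [324.7, 168.8]]
```

View pics/clamp.png

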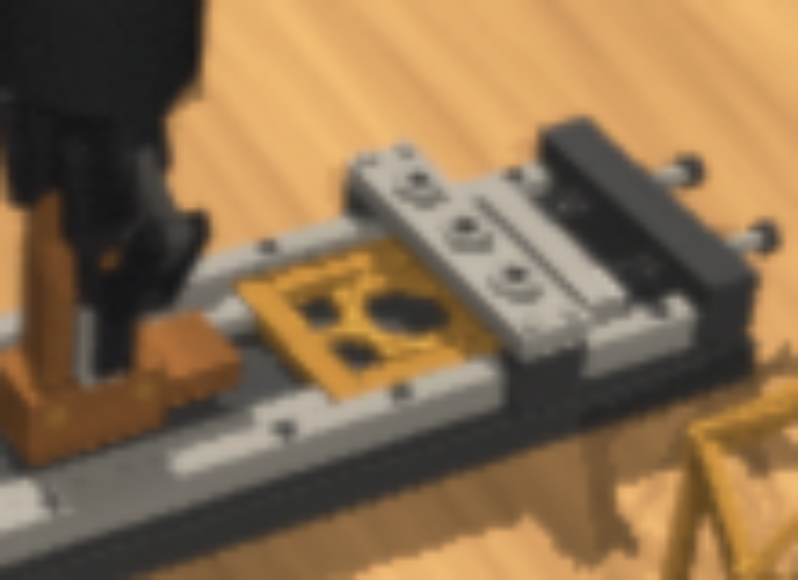

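Call:
move_arm([
  [0,2,0,-8,0,0,0],
  [0,3,0,-20,0,0,0],
  [0,4,0,-25,0,0,0],
  [0,4,0,-25,0,0,0],
  [0,4,20,-8,0,0,0],
  [0,4,35,0,0,0,0],
  [0,4,35,0,0,0,0],
  [0,4,35,0,0,0,0],
  [0,4,35,0,0,0,0],
  [0,4,35,0,0,0,0],
])

```text
clock: 12.55
eef_pos: [0.4819, 0.1167, 0.1504]
tool_rot: [-0.053, 0.999, 0.0, 0.001]
ft_force: [-0.4, -0.0, -1.5]
grip_width: 0.0235
grasp_force: 61.0
```

Call:
move_arm([
  [0,4,35,0,0,0,0],
  [0,4,35,0,0,0,0],
  [0,4,35,0,0,0,0],
  [0,4,35,0,0,0,0],
  [0,2,30,0,0,0,0],
  [0,2,12,0,0,0,0],
  [0,0,5,0,0,0,0],
  [0,0,0,0,0,0,0],
  [0,0,0,0,0,0,0],
])

```text
clock: 13.3
eef_pos: [0.4422, 0.298, 0.1494]
tool_rot: [-0.053, 0.999, -0.0, 0.0]
ft_force: [0.5, -0.1, -2.1]
grip_width: 0.0234
grasp_force: 61.0
```

Run:
```python
from h import *
rel(445,300,41,6.1)
im={n:bot.camera(n) for n in CAL}
A=im["top"][70:215,215:290];B=im["side"][140:225,230:370]
cv2.imwrite("pics/free.png",np.hstack([cv2.resize(A,(310,600),interpolation=cv2.INTER_CUBIC),cv2.resize(B,(490,600*1)[:2],interpolation=cv2.INTER_CUBIC) if 0 else np.vstack([cv2.resize(B,(490,298),interpolation=cv2.INTER_CUBIC),np.zeros((302,490,3),np.uint8)])]))
for n,uv in(("side",(310,180)),("top",(250,130))):
    m=mask("panel",n,uv,False);ys,xs=np.where(m);print(n,xs.min(),xs.max(),ys.min(),ys.max(),m.sum())
```

```text
t 13.3 pos [442.2 298.  149.4] yaw 6.08 down [ 0.    -0.001 -1.   ] F [ 0.5 -0.1 -2.1] w 23.4 gf 61.0
shift now-axes [ -3.    1.8 108.4] turn az -0.02 q [ 0.59  0.36 -0.07  1.14 -0.    0.49]
side 292 329 172 194 475.0
top 234 264 108 144 387.0
```

View pics/free.png

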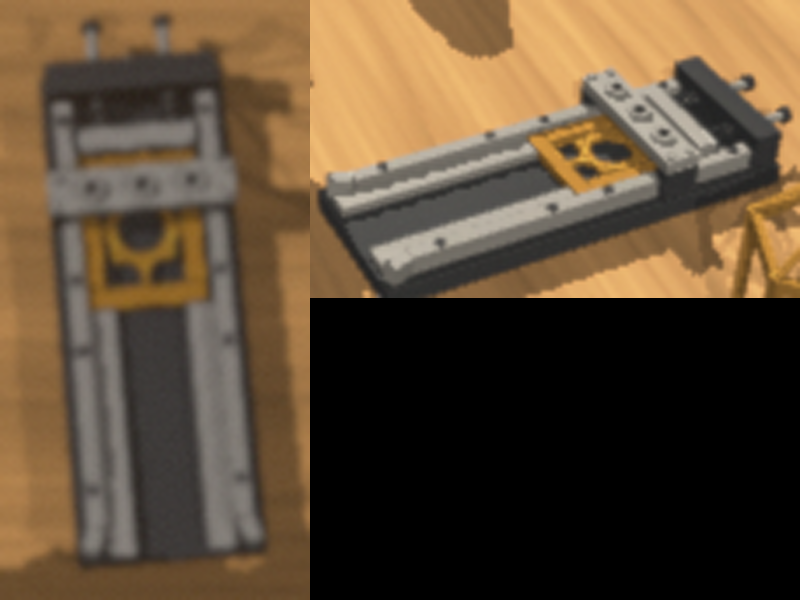

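Call:
move_arm([
  [0,0,0,15,0,0,0],
  [0,0,0,25,0,0,0],
  [0,0,0,25,0,0,0],
  [0,0,0,20,0,0,0],
  [0,0,0,12,0,0,0],
  [0,0,0,7,0,0,0],
  [0,0,0,2,0,0,0],
  [0,0,0,0,0,0,0],
  [0,0,0,0,0,0,0],
])

```text
clock: 14.25
eef_pos: [0.4428, 0.299, 0.0443]
tool_rot: [-0.053, 0.999, 0.0, 0.001]
ft_force: [-0.5, -0.0, -0.7]
grip_width: 0.0234
grasp_force: 61.0
```

Run:
```python
from h import *
rel(445,300,40,6.1)
```

```text
t 14.25 pos [442.8 299.   44.3] yaw 6.08 down [ 0.001  0.001 -1.   ] F [-0.5 -0.  -0.7] w 23.4 gf 61.0
shift now-axes [-2.3  0.8  4.3] turn az -0.02 q [ 0.59  0.47 -0.21  0.89 -0.    0.49]
```

Call:
move_arm([
  [0,0,0,1.5,0,0,0],
  [0,0,0,1.5,0,0,0],
  [0,0,0,1,0,0,0],
  [0,0,0,0,0,0,0],
  [0,0,0,0,0,0,0],
  [0,0,0,0,0,0,0],
])

```text
clock: 14.75
eef_pos: [0.4419, 0.2989, 0.0395]
tool_rot: [-0.053, 0.999, 0.0, 0.0]
ft_force: [-0.1, 0.5, -0.2]
grip_width: 0.0235
grasp_force: 61.0
```

Call:
move_arm([
  [0,0,0,0.5,0,0,0],
  [0,0,0,0,0,0,0],
  [0,0,0,0,0,0,0],
])

```text
clock: 15.0
eef_pos: [0.442, 0.2989, 0.0395]
tool_rot: [-0.053, 0.999, 0.0, 0.0]
ft_force: [-1.9, -1.5, 5.1]
grip_width: 0.0234
grasp_force: 61.8
```

Call:
move_arm([
  [1,0,0,0,0,0,0],
  [1,0,0,0,0,0,0],
  [1,0,0,0,0,0,0],
  [1,0,0,0,0,0,0],
  [1,0,0,0,0,0,0],
  [1,0,0,0,0,0,0],
  [1,0,0,0,0,0,0],
  [1,0,0,0,0,0,0],
])

```text
clock: 15.67
eef_pos: [0.4419, 0.2988, 0.0389]
tool_rot: [-0.053, 0.999, 0.0, -0.0]
ft_force: [0.1, -0.2, -0.1]
grip_width: 0.0851
grasp_force: 0.0
```

Call:
move_arm([
  [1,0,0,-10,0,0,0],
  [1,0,0,-20,0,0,0],
  [1,0,0,-30,0,0,0],
  [1,0,0,-35,0,0,0],
  [1,0,0,-35,0,0,0],
  [1,0,0,-35,0,0,0],
  [1,30,0,-20,0,0,0],
  [1,35,0,0,0,0,0],
  [1,35,0,0,0,0,0],
  [1,35,0,0,0,0,0],
])

```text
clock: 16.5
eef_pos: [0.3066, 0.2842, 0.2252]
tool_rot: [-0.053, 0.999, 0.001, 0.001]
ft_force: [0.4, 0.4, 0.3]
grip_width: 0.0853
grasp_force: 0.0
```

Call:
move_arm([
  [1,20,0,0,0,0,0],
  [1,0,0,0,0,0,0],
  [1,0,0,0,0,0,0],
  [1,0,0,0,0,0,0],
])

```text
clock: 16.83
eef_pos: [0.2885, 0.2828, 0.2247]
tool_rot: [-0.053, 0.999, 0.001, 0.001]
ft_force: [0.5, -0.0, 0.7]
grip_width: 0.0854
grasp_force: 0.0
```

Run:
```python
from h import *
rel(0,0,0,6.1)
for n,uv in(("side",(205,130)),("top",(118,200))):
    m=mask("pushblock",n,uv);x,f=fit(BLOCK,{n:m},np.array([.442,.299,.106]));print(n,np.round(x[:2]*1000,1),np.round(np.degrees(x[2]),1),round(f,3))
# panel: correct area along its border, nest pose vs rails pose
a=np.radians(6.1)
for n,uv in(("side",(310,180)),("top",(250,130))):
    m=mask("panel",n,uv,False);c=cv2.convexHull(np.argwhere(m)[:,::-1].astype(np.int32));h=np.zeros((384,512),np.uint8);cv2.fillConvexPoly(h,c,1)
    # visible region: x -55..8 of panel (before bridge)
    for dx in range(-8,13,4):
        row=[]
        for z,t in((.020,0),(.024,.073)):
            P=[box(-55,5,-42,42,0,10)]
            M=R.from_euler("ZY",[a,t]).as_matrix()
            o=np.array([.626,-.0654,z])+R.from_euler("Z",a).apply([.055+dx/1e3,0,0])
            r=np.zeros((384*4,512*4),np.uint8);cv2.fillConvexPoly(r,cv2.convexHull(np.round((proj(P[0]@M.T+o,n)+.5)*4).astype(np.int32)),255)
            r=cv2.resize(r,(512,384),interpolation=cv2.INTER_AREA)/255.
            row.append(round(1-(np.minimum(r,h).sum()/np.maximum(r,h).sum()),3))
        print(n,dx,row)
```

```text
t 16.83 pos [288.5 282.8 224.7] yaw 6.12 down [ 0.002  0.001 -1.   ] F [ 0.5 -0.   0.7] w 85.4 gf 0.0
shift now-axes [ 317.4 -250.6  223.8] turn az 0.02 q [ 0.78  0.06 -0.25  1.26 -0.    0.67]
side [439.7 304.6] -9.2 0.191
top [512.8 113.6] 47.3 1.756
side -8 [np.float64(0.426), np.float64(0.32)]
side -4 [np.float64(0.358), np.float64(0.277)]
side 0 [np.float64(0.307), np.float64(0.266)]
side 4 [np.float64(0.284), np.float64(0.269)]
side 8 [np.float64(0.3), np.float64(0.281)]
side 12 [np.float64(0.319), np.float64(0.317)]
top -8 [np.float64(0.555), np.float64(0.532)]
top -4 [np.float64(0.507), np.float64(0.482)]
top 0 [np.float64(0.462), np.float64(0.443)]
top 4 [np.float64(0.438), np.float64(0.442)]
top 8 [np.float64(0.447), np.float64(0.441)]
top 12 [np.float64(0.44), np.float64(0.443)]
```

Call:
move_arm([
  [1,20,10,-2,0,0,0],
  [1,25,20,-2,0,0,0],
  [1,25,25,-2,0,0,0],
  [1,20,25,-2,0,0,0],
  [1,15,25,-2,0,0,0],
  [1,10,25,0,0,0,0],
  [1,5,25,0,0,0,0],
  [1,5,20,0,0,0,0],
  [1,0,15,0,0,0,0],
  [1,0,0,0,0,0,0],
])

```text
clock: 17.97
eef_pos: [0.143, 0.4607, 0.2332]
tool_rot: [-0.054, 0.999, 0.0, -0.0]
ft_force: [0.3, 0.5, 0.8]
grip_width: 0.0853
grasp_force: 0.0
```

Run:
```python
from h import *
rel(0,0,0,6.1)
im={n:bot.camera(n) for n in CAL}
for n,uv in(("side",(205,130)),("top",(118,200))):
    L=bot.outline_of("pushblock",n);print(n,[(round(d["conf"],2),np.round(d["rect"]).tolist()) for d in L])
    m=mask("pushblock",n,uv,False);x,f=fit(BLOCK,{n:m},np.array([.442,.299,.106]));print(n,np.round(x[:2]*1000,1),np.round(np.degrees(x[2]),1),round(f,3))
a=np.radians(6.1);W=lambda x,y,z:np.array([.626,-.0654,z/1e3])+R.from_euler("Z",a).apply([x/1e3,y/1e3,0])
for n in CAL:  # gate travel: sample intensity profile along jig x over the gate top (z 42), before/after
    old=cv2.imread(f"pics/{n}0.png")
    xs=np.arange(92,146,.5);ys=np.linspace(-20,20,21)
    def prof(I):
        P=np.array([W(x,y,42) for x in xs for y in ys]);u=proj(P,n).astype(np.float32).reshape(len(xs),len(ys),2)
        return cv2.remap(cv2.cvtColor(I,cv2.COLOR_BGR2GRAY),u[...,0],u[...,1],cv2.INTER_LINEAR).mean(1)
    p,q=prof(old),prof(im[n])
    print(n,"old",np.round(p[::4]).astype(int).tolist());print(n,"new",np.round(q[::4]).astype(int).tolist())
```

```text
t 17.97 pos [143.  460.7 233.2] yaw 6.22 down [-0.     0.001 -1.   ] F [0.3 0.5 0.8] w 85.3 gf 0.0
shift now-axes [ 192.  -442.6  232.9] turn az 0.12 q [ 1.27  0.21 -0.05  1.31  0.    1.16]
side [(0.76, [173.0, 125.0, 27.0, 38.0]), (0.76, [154.0, 110.0, 22.0, 35.0]), (0.7, [194.0, 115.0, 28.0, 29.0])]
side [439.8 299.9] 4.8 0.088
top [(0.88, [91.0, 228.0, 24.0, 32.0]), (0.59, [136.0, 216.0, 21.0, 31.0])]
top [512.8 113.6] 47.3 1.759
side old [129, 134, 148, 163, 174, 179, 180, 180, 179, 179, 178, 173, 156, 126, 93, 70, 57, 51, 50, 48, 45, 44, 44, 45, 47, 48, 46]
side new [129, 134, 147, 161, 167, 156, 133, 119, 131, 157, 173, 178, 179, 178, 172, 155, 125, 89, 63, 50, 45, 45, 44, 43, 42, 41, 40]
top old [115, 108, 95, 80, 73, 79, 94, 107, 116, 119, 120, 118, 112, 101, 84, 67, 54, 48, 46, 46, 45, 44, 43, 41, 39, 37, 36]
top new [117, 115, 109, 101, 92, 84, 77, 76, 81, 95, 107, 116, 119, 120, 118, 112, 99, 82, 65, 53, 47, 44, 43, 41, 39, 37, 36]
```

```bash
python3 -c "
from workcell import bot
print(bot.job_done())"
```

```text
the job is handed in; nothing more can be done
None
```

The job is handed in: the small panel is clamped against the rail ends, with the gate measured at 6 mm in both cameras, and the brown push block is standing upright on the bench clear of the jig, after about 18 s of robot time.

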